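# Static-discharge check on the desk keys

## Task

Do the static check before the boards are handled: of the three loose desk keys, press the square metal plate lightly with the fingertips, about half way down, hold it there for two full seconds and let it come up; then press the long bar key half way or further and let it come up, to log the check. Do not press the round key, push no key hard, neither lift nor shift the key boxes, and leave the circuit board, connector, tape, tweezers and screwdriver lying round them where they are. Finish withdrawn, with all keys up.

Things in the scene. Friction and masses are not known exactly. Their poses are not given: they have to be found in the camera images.
- square_key_top (a point): centre of the upper face of the square bare-metal key cap (32 x 32 mm, cap 6 mm thick), 43 mm above the bench when up, 13 mm above its box. Axes as its box; z up
- square_key (a joint): travel of the square metal key: 0 is up at rest, 0.008 m is fully down. Spring return: about 1 N starts it moving, 3 mm takes about 2.5 N, fully down about 5 N; it registers from 3 mm. It comes up by itself when let go
- square_station: loose desk-key box carrying the square key at its centre: grey box with black top, 60 x 60 x 30 mm, about 0.5 kg, on rubber feet, a short black cable stub on its own +x side (roughly away from the robot). Origin: centre of its underside on the bench
- bar_key_top (a point): centre of the upper face of the long bar-shaped bare-metal key cap (16 mm along x, 46 mm along y, cap 6 mm thick), 43 mm above the bench when up, 13 mm above its box. Axes as its box; z up
- bar_key (a joint): travel of the long bar-shaped metal key: 0 is up at rest, 0.008 m is fully down. Spring return: about 1 N starts it moving, 3 mm takes about 2.5 N, fully down about 5 N; it registers from 3 mm. It comes up by itself when let go
- bar_station: loose desk-key box carrying the bar-shaped key at its centre: grey box with black top, 60 x 60 x 30 mm, about 0.5 kg, on rubber feet, a short black cable stub on its own +x side (roughly away from the robot). Origin: centre of its underside on the bench
- round_key_top (a point): centre of the upper face of the round bare-metal key cap (34 mm diameter, cap 6 mm thick), 43 mm above the bench when up, 13 mm above its box. Axes as its box; z up
- round_key (a joint): travel of the round metal key: 0 is up at rest, 0.008 m is fully down. Spring return: about 1 N starts it moving, 3 mm takes about 2.5 N, fully down about 5 N; it registers from 3 mm. It comes up by itself when let go. Not to be pressed
- round_station: loose desk-key box carrying the round key at its centre: grey box with black top, 60 x 60 x 30 mm, about 0.5 kg, on rubber feet, a short black cable stub on its own +x side (roughly away from the robot). Origin: centre of its underside on the bench
- blue_board: bystander: small loose blue circuit board with a gold connector, 49 x 50 x 12 mm, left of the soldering-iron stand; origin centre of its underside
- adapter: bystander: loose silver threaded connector lying on its side, 22 x 31 x 19 mm, right of the soldering-iron stand; origin centre of its underside
- yellow_driver: bystander: loose yellow-handled screwdriver, 22 x 150 x 19 mm, lying roughly along y behind the key boxes, to the right; origin centre of its underside
- tape: bystander: loose roll of dark tape lying flat, 55 x 53 x 19 mm, behind the left-hand key box; origin centre of its underside
- steel_tweezers: bystander: loose steel tweezers, 13 x 125 x 8 mm, lying behind the left-hand key box; origin centre of its underside
Things that resemble listed ones, but are neither listed nor needed, are in the scene too. Leave any green or orange look-alike of the square_station alone.

How it is judged:
By the outcome, as a careful person would: the job done as asked, in the order asked, and still so for the second after the job is handed in, with the robot touching nothing.
It also fails if it takes over 51 s, if anything falls off the work surface, if the arm or the gripper's body presses on something with over 40 N, if the wrist force passes 120 N, or if a joint passes its speed limit or range.

## Robot

A 6-joint arm with a two-finger parallel gripper is mounted at the origin on a cart in front of the work surface, level with it; the furniture and walls round the work are solid. World frame = base frame: x ahead of the robot, y to its left, z up, the work surface at z = 0. Lengths are in mm, angles in rad, forces in N, time in s.
With the tool pointing down it reaches from about 350 to 775 mm from the base axis. Payload 7.3 kg.
Tool frame: the origin (TCP) lies at the very end of the fingers, on their centre line; the grasp point (between the pads) lies 19 mm behind it; z points along the fingers, y is the line along which they close (so a half turn about z gives the same grasp; the last joint's range is limited). The gripper opens to 92 mm and grips with 3 to 60 N. Pads are 19 mm wide; open, the fingers measure 130 mm over their backs; the gripper's body (75 mm by 190 mm) begins 47 mm behind the grasp point.
Start: joints at [-1.443, 0.342, 1.524, -0, 1.275, -0.146], TCP at [141.978, -505.457, 226.741] pointing down, gripper open.
Joint ranges: [-2.53, 2.53], [-0.77, 2.02], [0.04, 2.7], [-1, 4.14], [0.28, 2.66], [-3.11, 3.11]. Speed limits (rad/s): [2.57, 2.57, 3.14, 3.14, 3.14, 3.14].

## Interface

Orientations are given as [roll, pitch, yaw] about the fixed x, y, z axes, in that order (R = Rz(yaw) Ry(pitch) Rx(roll)).
In Python, from plant import bot gives the robot as it stands.
- The arm moves only by the tool send_rows, never from a script. Its argument "rows" is a list of rows, each an object of numbers: "x", "y", "z": the shift along the tool's x, y, z in units of 0.2 m (1.0 is 0.2 m); "ax", "ay", "az": the turn, a rotation vector about the tool's x, y, z in units of 60 degrees (1.0 is 60 degrees); "jaw": the opening, from -1 (shut) to 1 (fully open), so that 0 is half open. In form: [{"x": .., "y": .., "z": .., "ax": .., "ay": .., "az": .., "jaw": ..}, ...]. A call has exactly 10 rows; each row is the pose to reach, as a shift and turn from the pose commanded when the call began, along the tool's axes at that moment; what a row does not reach only later rows make up. A row lasts 1/8 s, in which the tool goes at most 62.5 mm and 10.7 degrees, less where a joint would pass 70% of its speed; a pose out of reach is approached as far as the arm can. A call with a number of a shift or a turn outside -1 to 1 is refused whole. A call with a gripper value outside its range is refused whole. The fingers move at their own pace and stop on an object; the grip force is fixed at half the most. Time passes only in rows, so rows that repeat a pose let the fingers close, or fill a call up. It gives the time, the measured TCP pose, the force, the opening and the grip force at its end, in the units of the state.
- bot.get_obs(): the state, without advancing time (a new reading comes with each control period).
- bot.capture(name): name is "side" or "top" or "wrist"; returns (picture, depth): 384x512x3 uint8, red, green, blue; 384x512 float32, mm along the optical axis (not along the pixel's ray), 0 where there is no reading.
- bot.camera_model(name): a dict with "vertical_fov" (degrees; the focal length in pixels is half the picture's height over the tangent of half this angle, whatever the lens; pixels are square), "cx", "cy" (the principal point, pixels), "R" (3x3) and "t" (3): a world point X has camera coordinates R X + t; the wrist camera has in their place "T_tool_cam" (4x4, takes a point from camera to tool coordinates, whose origin is the TCP and whose axes are the flange's). Camera axes: x right, y down, z forward; pixel columns grow to the right and rows downward; lengths in mm; the calibration is good to about 2 mm. A picture is of the moment at which its call begins: read the wrist's pose just before it. camera_model takes no time and is no camera call.
- bot.close_job(): hands the job in; it is judged then, once.
The state is a dict: "time": time; "joint_positions": joint angles; "dq": joint speeds; "tau": joint torques, N m; "tool_pos": TCP position; "tcp_rot": TCP orientation; "contact_force": force on the tool from outside, world axes, zero at the start; "moment": the same for the moment, N m; "grip_width": finger opening in mm; "finger_force": force on a finger pad.
Only numpy, scipy, OpenCV 4.12 (cv2) and the standard library are available. Lean on these libraries where they do the work, as an engineer would, in place of code of your own. Each camera call takes 0.05 s, during which the arm holds its last target. There are 200 camera calls.

## Working session

There is one attempt and no reset: what is moved stays moved. The work goes in short steps, Python scripts to look and compute and a tool call to move; the robot and the scene stay as the last step left them, time stands still between calls to the robot, and variables do not carry over. Pictures are saved under pics/ and viewed, at most 10 in all, crops included, and the job is handed in when it is done.

Besides the shell and the picture viewer there is one more tool, called after "Call:" as name(argument=value, ...) on one line, values as JSON. send_rows: Moves the arm, as the interface text tells. Its arguments: {"type":"object","properties":{"rows":{"type":"array","items":{"type":"object","properties":{"x":{"type":"number","minimum":-1,"maximum":1},"y":{"type":"number","minimum":-1,"maximum":1},"z":{"type":"number","minimum":-1,"maximum":1},"ax":{"type":"number","minimum":-1,"maximum":1},"ay":{"type":"number","minimum":-1,"maximum":1},"az":{"type":"number","minimum":-1,"maximum":1},"jaw":{"type":"number"}}}}},"required":["rows"]}

```bash
mkdir -p pics; python3 - <<'E'
from plant import bot
import cv2,numpy as np
o=bot.get_obs();print(o)
for n in("top","side"):
    p,d=bot.capture(n);np.savez(f"pics/{n}.npz",p=p,d=d);cv2.imwrite(f"pics/{n}1.png",p[:,:,::-1])
    print(n,bot.camera_model(n))
print(bot.camera_model("wrist"))
E
```

```text
{'time': 0.0, 'joint_positions': array([-1.44302973e+00,  3.42675672e-01,  1.52498705e+00,  6.59124050e-06,
        1.27540232e+00, -1.46021329e-01]), 'dq': array([-0.00130867,  0.00103031,  0.0004139 , -0.00016226,  0.0003807 ,
       -0.0009576 ]), 'tau': array([ 1.17280113e-03, -4.31239522e+01, -2.44218636e+01,  7.18871481e-02,
        5.60763048e-02, -1.26902819e-04]), 'tool_pos': array([ 141.91139474, -505.04658451,  226.07984122]), 'tcp_rot': array([-3.14013684e+00, -2.20473880e-04,  2.73785838e-01]), 'contact_force': array([-0.48400193, -0.36731889, -0.22028517]), 'moment': array([-0.01046506,  0.0278153 ,  0.00161157]), 'finger_force': 0.0, 'grip_width': 91.6827285309652}
top {'vertical_fov': 42.189538514327225, 'cx': 253.31268086389252, 'cy': 191.2992505282682, 'R': array([[ 0.00524453, -0.99997518, -0.00470498],
       [-0.98153936, -0.00424817, -0.19121308],
       [ 0.19118834,  0.00562094, -0.98153728]]), 't': array([ -64.42460393,  627.07191328, 1406.19648477])}
side {'vertical_fov': 42.90650668581508, 'cx': 260.4350252977342, 'cy': 199.9868549278766, 'R': array([[ 0.63264685, -0.77436394,  0.0108833 ],
       [-0.58544426, -0.48740654, -0.64783477],
       [ 0.50696448,  0.40347906, -0.76170313]]), 't': array([-434.09486546,  360.11508949, 1497.8071765 ])}
{'vertical_fov': 62.89659842925215, 'cx': 258.41124511232897, 'cy': 195.15136208976597, 'T_tool_cam': array([[ 4.90191866e-04, -9.56091010e-01, -2.93069513e-01,
         7.84959444e+01],
       [ 9.99999874e-01,  5.00801064e-04,  3.88317726e-05,
         2.64390659e-01],
       [ 1.09642815e-04, -2.93069495e-01,  9.56091135e-01,
        -1.59081582e+02],
       [ 0.00000000e+00,  0.00000000e+00,  0.00000000e+00,
         1.00000000e+00]])}
```

View pics/top1.png

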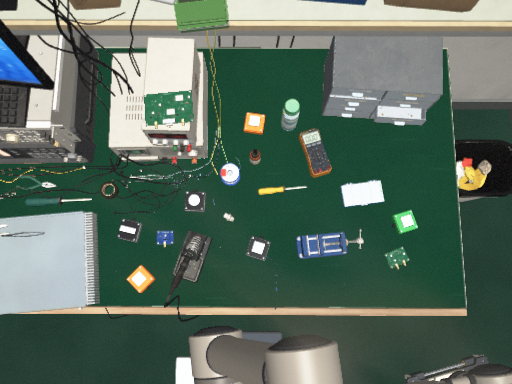

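View pics/side1.png

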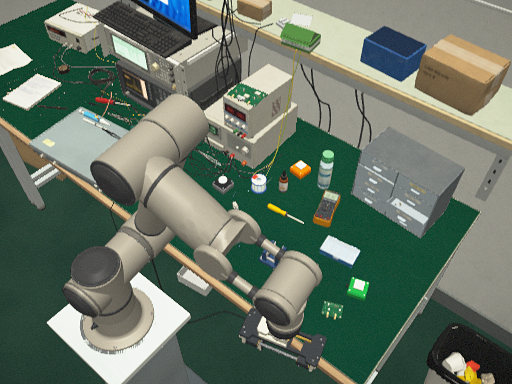

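The top view shows three black-topped boxes: one near (129,231) that looks like the bar, one near (195,201) that looks like the round key, and one near (258,247) that looks like the square key. There are also orange and green look-alikes. Next I'll zoom in and measure.

```bash
cat > h.py <<'E'
import numpy as np,cv2
from plant import bot
def ray(n,uv,z,H=384):
    m=bot.camera_model(n);f=H/2/np.tan(np.radians(m["vertical_fov"]/2))
    d=m["R"].T@np.array([(uv[0]-m["cx"])/f,(uv[1]-m["cy"])/f,1]);c=-m["R"].T@m["t"]
    return c+d*(z-c[2])/d[2]
def wray(o,uv,z):
    from scipy.spatial.transform import Rotation as Ro
    m=bot.camera_model("wrist");f=192/np.tan(np.radians(m["vertical_fov"]/2));T=m["T_tool_cam"]
    R=Ro.from_euler("xyz",o["tcp_rot"]).as_matrix()
    c=R@T[:3,3]+o["tool_pos"];d=R@T[:3,:3]@np.array([(uv[0]-m["cx"])/f,(uv[1]-m["cy"])/f,1])
    return c+d*(z-c[2])/d[2]
E
python3 - <<'E'
from h import *
p=np.load("pics/top.npz")["p"]
hsv=cv2.cvtColor(p,cv2.COLOR_RGB2HSV)
for nm,(u,v) in dict(bar=(129,231),round=(195,201),square=(258,247)).items():
    c=hsv[v-16:v+17,u-16:u+17]
    w=((c[...,1]<60)&(c[...,2]>130)).astype(np.uint8)
    k,l,s,ce=cv2.connectedComponentsWithStats(w)
    for i in range(1,k):
        if s[i,4]>30:
            q=np.argwhere(l==i)[:,::-1].astype(np.float32)+[u-16,v-16]
            P=np.array([ray("top",x,43)[:2] for x in q],np.float32)
            print(nm,s[i,4],P.mean(0),cv2.minAreaRect(P))
    # box rect: dark pixels
    w=((c[...,2]<60)&(c[...,1]<120)|(w>0)).astype(np.uint8)
    k,l,s,ce=cv2.connectedComponentsWithStats(w);i=1+np.argmax(s[1:,4])
    q=np.argwhere(l==i)[:,::-1].astype(np.float32)+[u-16,v-16]
    print(" box",cv2.minAreaRect(np.array([ray("top",x,30)[:2] for x in q],np.float32)))
cv2.imwrite("pics/z.png",cv2.resize(p[180:300,100:290,::-1],None,fx=4,fy=4,interpolation=cv2.INTER_CUBIC))
E
```

```text
bar 99 [515.9641  309.28296] ((516.0531616210938, 309.3326110839844), (48.29523849487305, 17.003633499145508), 76.37662506103516)
 box ((516.6118774414062, 312.9283752441406), (48.601993560791016, 52.146240234375), 74.43724060058594)
round 113 [604.8397   116.111626] ((605.138671875, 116.4593734741211), (33.49302673339844, 32.74762725830078), 1.496476411819458)
 box ((607.4422607421875, 118.12022399902344), (33.7918701171875, 33.039852142333984), 1.4964876174926758)
square 135 [465.01968 -74.98266] ((465.0837707519531, -74.86270141601562), (33.23503875732422, 34.07575607299805), 71.8448486328125)
 box ((466.1376037597656, -74.9090805053711), (33.5316047668457, 34.379817962646484), 71.8448486328125)
```

View pics/z.png

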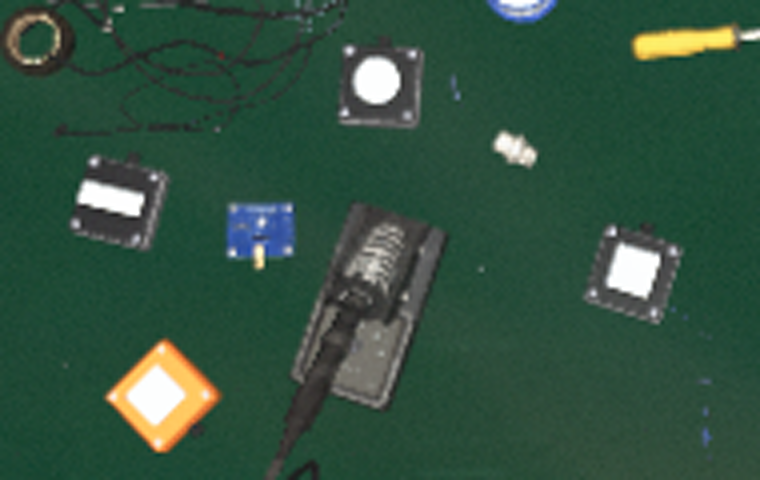

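The zoom confirms it: the square key is at top-view pixel (258,247), the bar at (128,231) and the round key at (194,200). The measured caps are 33x34 and 48x17 mm, which matches the sizes given. Square: (465,-75), yaw about -18°. Bar: (516,309), yaw about -14°. I'm moving toward the square key with the jaw shut.

Call:
send_rows(rows=[{"x":0.2,"y":-0.16,"az":0.1,"jaw":-1},{"x":0.4,"y":-0.32,"az":0.2,"jaw":-1},{"x":0.6,"y":-0.48,"az":0.3,"jaw":-1},{"x":0.8,"y":-0.64,"az":0.4,"jaw":-1},{"x":1,"y":-0.8,"az":0.5,"jaw":-1},{"x":1,"y":-0.8,"az":0.57,"jaw":-1},{"x":1,"y":-0.8,"az":0.57,"jaw":-1},{"x":1,"y":-0.8,"az":0.57,"jaw":-1},{"x":1,"y":-0.8,"az":0.57,"jaw":-1},{"x":1,"y":-0.8,"az":0.57,"jaw":-1}])

```text
schema error: expected keys x, y, z, ax, ay, az, jaw
```

Call:
send_rows(rows=[{"x":0.2,"y":-0.16,"z":0,"ax":0,"ay":0,"az":0.1,"jaw":-1},{"x":0.4,"y":-0.32,"z":0,"ax":0,"ay":0,"az":0.2,"jaw":-1},{"x":0.6,"y":-0.48,"z":0,"ax":0,"ay":0,"az":0.3,"jaw":-1},{"x":0.8,"y":-0.64,"z":0,"ax":0,"ay":0,"az":0.4,"jaw":-1},{"x":1,"y":-0.8,"z":0,"ax":0,"ay":0,"az":0.5,"jaw":-1},{"x":1,"y":-0.8,"z":0,"ax":0,"ay":0,"az":0.57,"jaw":-1},{"x":1,"y":-0.8,"z":0,"ax":0,"ay":0,"az":0.57,"jaw":-1},{"x":1,"y":-0.8,"z":0,"ax":0,"ay":0,"az":0.57,"jaw":-1},{"x":1,"y":-0.8,"z":0,"ax":0,"ay":0,"az":0.57,"jaw":-1},{"x":1,"y":-0.8,"z":0,"ax":0,"ay":0,"az":0.57,"jaw":-1}])

```text
time: 1.35
tool_pos: [291.0, -297.7, 226.6]
tcp_rot: [-3.142, 0.0, -0.324]
contact_force: [0.4, 0.7, -1.0]
grip_width: 1.0
finger_force: 0.0
```

Call:
send_rows(rows=[{"x":0.1,"y":-0.25,"z":0,"ax":0,"ay":0,"az":0,"jaw":-1},{"x":0.25,"y":-0.5,"z":0.1,"ax":0,"ay":0,"az":0,"jaw":-1},{"x":0.4,"y":-0.75,"z":0.2,"ax":0,"ay":0,"az":0,"jaw":-1},{"x":0.47,"y":-1,"z":0.3,"ax":0,"ay":0,"az":0,"jaw":-1},{"x":0.47,"y":-1,"z":0.3,"ax":0,"ay":0,"az":0,"jaw":-1},{"x":0.47,"y":-1,"z":0.3,"ax":0,"ay":0,"az":0,"jaw":-1},{"x":0.47,"y":-1,"z":0.3,"ax":0,"ay":0,"az":0,"jaw":-1},{"x":0.47,"y":-1,"z":0.3,"ax":0,"ay":0,"az":0,"jaw":-1},{"x":0.47,"y":-1,"z":0.3,"ax":0,"ay":0,"az":0,"jaw":-1},{"x":0.47,"y":-1,"z":0.3,"ax":0,"ay":0,"az":0,"jaw":-1}])

```text
time: 2.6
tool_pos: [443.8, -137.9, 166.9]
tcp_rot: [3.141, -0.0, -0.324]
contact_force: [-0.9, -0.2, 0.6]
grip_width: 0.3
finger_force: 0.0
```

Call:
send_rows(rows=[{"x":0,"y":-0.17,"z":0.1,"ax":0,"ay":0,"az":0,"jaw":-1},{"x":0,"y":-0.33,"z":0.2,"ax":0,"ay":0,"az":0,"jaw":-1},{"x":0,"y":-0.33,"z":0.3,"ax":0,"ay":0,"az":0,"jaw":-1},{"x":0,"y":-0.33,"z":0.3,"ax":0,"ay":0,"az":0,"jaw":-1},{"x":0,"y":-0.33,"z":0.3,"ax":0,"ay":0,"az":0,"jaw":-1},{"x":0,"y":-0.33,"z":0.3,"ax":0,"ay":0,"az":0,"jaw":-1},{"x":0,"y":-0.33,"z":0.3,"ax":0,"ay":0,"az":0,"jaw":-1},{"x":0,"y":-0.33,"z":0.3,"ax":0,"ay":0,"az":0,"jaw":-1},{"x":0,"y":-0.33,"z":0.3,"ax":0,"ay":0,"az":0,"jaw":-1},{"x":0,"y":-0.33,"z":0.3,"ax":0,"ay":0,"az":0,"jaw":-1}])

```text
time: 3.85
tool_pos: [464.9, -75.0, 106.7]
tcp_rot: [3.142, -0.0, -0.323]
contact_force: [0.3, -0.1, -0.0]
grip_width: 0.5
finger_force: 0.0
```

```bash
python3 - <<'E'
from h import *
o=bot.get_obs();p,d=bot.capture("wrist");np.savez("pics/w1.npz",p=p,d=d)
cv2.imwrite("pics/w1.png",p[:,:,::-1]);print(o["tool_pos"],o["tcp_rot"],o["contact_force"])
hsv=cv2.cvtColor(p,cv2.COLOR_RGB2HSV)
k,l,s,ce=cv2.connectedComponentsWithStats(((hsv[...,1]<60)&(hsv[...,2]>130)).astype(np.uint8))
for i in range(1,k):
    if s[i,4]>300:
        P=np.array([wray(o,q[::-1],43)[:2] for q in np.argwhere(l==i)],np.float32)
        print(s[i],ce[i],cv2.minAreaRect(P),np.median(d[l==i]))
E
```

```text
[464.85485932 -74.9644791  106.72129913] [ 3.14150195e+00 -4.49709689e-05 -3.23094125e-01] [ 0.28136786 -0.09534287 -0.01441989]
[ 477   80   35   84 1930] [496.99533679 118.43160622] ((471.5542297363281, -253.68873596191406), (64.24405670166016, 16.39518928527832), 6.022973537445068) 211.38171
[  0  82  26  62 848] [  8.71580189 119.32429245] ((582.1273803710938, 63.514305114746094), (17.003517150878906, 41.713958740234375), 57.97215270996094) 241.93951Traceback (most recent call last):
  File "<stdin>", line 8, in <module>
  File "h.py", line 9, in wray
    m=bot.camera_model("wrist");f=192/np.tan(np.radians(m["vertical_fov"]/2));T=m["T_tool_cam"]
ValueError: time passes only in moves, steps and waits
```

View pics/w1.png

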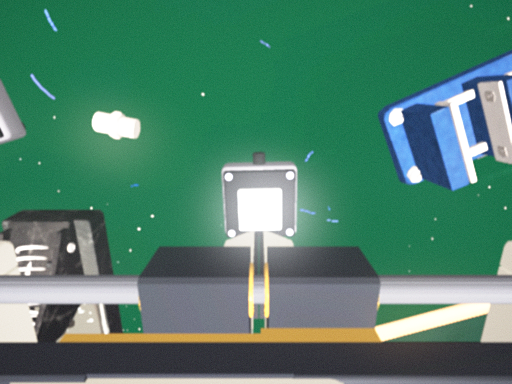

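The wrist view shows the square box centred at about (260,202), with its cap spanning roughly cols 238–282 and rows 188–231. The closed fingertips are just below it.

```bash
cat > h.py <<'E'
import numpy as np,cv2
from plant import bot
from scipy.spatial.transform import Rotation as Ro
M=bot.camera_model("wrist");f=192/np.tan(np.radians(M["vertical_fov"]/2));T=M["T_tool_cam"]
def wrays(o,uv,z):
    R=Ro.from_euler("xyz",o["tcp_rot"]).as_matrix();uv=np.asarray(uv,float)
    c=R@T[:3,3]+o["tool_pos"];d=np.c_[(uv[:,0]-M["cx"])/f,(uv[:,1]-M["cy"])/f,np.ones(len(uv))]@(R@T[:3,:3]).T
    return (c+d*((z-c[2])/d[:,2])[:,None])[:,:2].astype(np.float32)
E
python3 - <<'E'
from h import *
p,d=[np.load("pics/w1.npz")[k] for k in "pd"];o=bot.get_obs()
hsv=cv2.cvtColor(p,cv2.COLOR_RGB2HSV)
k,l,s,ce=cv2.connectedComponentsWithStats(((hsv[...,1]<60)&(hsv[...,2]>170)).astype(np.uint8))
i=l[210,260];q=np.argwhere(l==i)[:,::-1]
print(s[i],cv2.minAreaRect(wrays(o,q,43)))
q=q[(q[:,1]<228)&(q[:,0]>236)&(q[:,0]<284)];print(cv2.minAreaRect(wrays(o,q,43)))
zc=d[195:225,245:275];m=np.median(zc);print("depth",m)
R=Ro.from_euler("xyz",o["tcp_rot"]).as_matrix();u,v=260,210
print(R@(T[:3,:3]@(np.array([(u-M["cx"])/f,(v-M["cy"])/f,1])*d[v,u])+T[:3,3])+o["tool_pos"])
print("screws z30",wrays(o,[(229,177),(290,176),(232,233),(289,233)],30).mean(0))
t=np.linalg.inv(T)[:3,3];print("tcp px",t[:2]/t[2]*f+[M["cx"],M["cy"]])
E
```

```text
[ 221  164   77   99 4981] ((458.9673767089844, -75.03009033203125), (56.608680725097656, 78.97460174560547), 71.99018859863281)
((473.22900390625, -79.8082275390625), (35.21976089477539, 48.984718322753906), 71.497314453125)
depth 234.94208
[463.37334238 -76.4692973   43.74491239]
screws z30 [462.23447  -76.178986]
tcp px [257.19204217 246.57810665]
```

Square top is at about (463.5,-76,43.7), within 2 mm of the TCP. I'll descend in stages to a light touch.

Call:
send_rows(rows=[{"x":0,"y":0,"z":0.12,"ax":0,"ay":0,"az":0,"jaw":-1},{"x":0,"y":0.005,"z":0.24,"ax":0,"ay":0,"az":0,"jaw":-1},{"x":0,"y":0.005,"z":0.28,"ax":0,"ay":0,"az":0,"jaw":-1},{"x":0,"y":0.005,"z":0.3,"ax":0,"ay":0,"az":0,"jaw":-1},{"x":0,"y":0.005,"z":0.31,"ax":0,"ay":0,"az":0,"jaw":-1},{"x":0,"y":0.005,"z":0.32,"ax":0,"ay":0,"az":0,"jaw":-1},{"x":0,"y":0.005,"z":0.325,"ax":0,"ay":0,"az":0,"jaw":-1},{"x":0,"y":0.005,"z":0.325,"ax":0,"ay":0,"az":0,"jaw":-1},{"x":0,"y":0.005,"z":0.325,"ax":0,"ay":0,"az":0,"jaw":-1},{"x":0,"y":0.005,"z":0.325,"ax":0,"ay":0,"az":0,"jaw":-1}])

```text
time: 5.15
tool_pos: [464.9, -76.0, 41.9]
tcp_rot: [3.142, -0.001, -0.323]
contact_force: [1.1, -0.6, 1.6]
grip_width: 0.7
finger_force: 0.7
```

```bash
python3 - <<'E'
from plant import bot
F=[]
for i in range(4):
    o=bot.get_obs();F.append(o["contact_force"][2]);bot.capture("side")
print(F,o["tool_pos"])
E
```

```text
[np.float64(1.6126860622028691), np.float64(1.6058423252530147), np.float64(1.445781756095469), np.float64(1.379876454777173)] [464.72490805 -75.98663447  41.78747647]
```

Contact force is about 1.5 N at z 41.9, so the key top is at 43 as expected. I'm pressing to about 4 mm of travel and holding.

Call:
send_rows(rows=[{"x":0,"y":0,"z":0.007,"ax":0,"ay":0,"az":0,"jaw":-1},{"x":0,"y":0,"z":0.014,"ax":0,"ay":0,"az":0,"jaw":-1},{"x":0,"y":0,"z":0.014,"ax":0,"ay":0,"az":0,"jaw":-1},{"x":0,"y":0,"z":0.014,"ax":0,"ay":0,"az":0,"jaw":-1},{"x":0,"y":0,"z":0.014,"ax":0,"ay":0,"az":0,"jaw":-1},{"x":0,"y":0,"z":0.014,"ax":0,"ay":0,"az":0,"jaw":-1},{"x":0,"y":0,"z":0.014,"ax":0,"ay":0,"az":0,"jaw":-1},{"x":0,"y":0,"z":0.014,"ax":0,"ay":0,"az":0,"jaw":-1},{"x":0,"y":0,"z":0.014,"ax":0,"ay":0,"az":0,"jaw":-1},{"x":0,"y":0,"z":0.014,"ax":0,"ay":0,"az":0,"jaw":-1}])

```text
time: 6.6
tool_pos: [464.6, -76.0, 38.9]
tcp_rot: [3.142, -0.0, -0.323]
contact_force: [2.0, -0.6, 2.9]
grip_width: 0.4
finger_force: 1.5
```

Call:
send_rows(rows=[{"x":0,"y":0,"z":0,"ax":0,"ay":0,"az":0,"jaw":-1},{"x":0,"y":0,"z":0,"ax":0,"ay":0,"az":0,"jaw":-1},{"x":0,"y":0,"z":0,"ax":0,"ay":0,"az":0,"jaw":-1},{"x":0,"y":0,"z":0,"ax":0,"ay":0,"az":0,"jaw":-1},{"x":0,"y":0,"z":0,"ax":0,"ay":0,"az":0,"jaw":-1},{"x":0,"y":0,"z":0,"ax":0,"ay":0,"az":0,"jaw":-1},{"x":0,"y":0,"z":0,"ax":0,"ay":0,"az":0,"jaw":-1},{"x":0,"y":0,"z":0,"ax":0,"ay":0,"az":0,"jaw":-1},{"x":0,"y":0,"z":0,"ax":0,"ay":0,"az":0,"jaw":-1},{"x":0,"y":0,"z":0,"ax":0,"ay":0,"az":0,"jaw":-1}])

```text
time: 7.85
tool_pos: [464.5, -75.9, 38.9]
tcp_rot: [3.142, 0.0, -0.323]
contact_force: [1.4, -1.1, 2.8]
grip_width: 0.6
finger_force: 1.5
```

Call:
send_rows(rows=[{"x":0,"y":0,"z":0,"ax":0,"ay":0,"az":0,"jaw":-1},{"x":0,"y":0,"z":0,"ax":0,"ay":0,"az":0,"jaw":-1},{"x":0,"y":0,"z":0,"ax":0,"ay":0,"az":0,"jaw":-1},{"x":0,"y":0,"z":0,"ax":0,"ay":0,"az":0,"jaw":-1},{"x":0,"y":0,"z":0,"ax":0,"ay":0,"az":0,"jaw":-1},{"x":0,"y":0,"z":-0.02,"ax":0,"ay":0,"az":0,"jaw":-1},{"x":0,"y":0,"z":-0.06,"ax":0,"ay":0,"az":0,"jaw":-1},{"x":0,"y":0,"z":-0.3,"ax":0,"ay":0,"az":0,"jaw":-1},{"x":0,"y":0,"z":-0.55,"ax":0,"ay":0,"az":0,"jaw":-1},{"x":0,"y":0,"z":-0.8,"ax":0,"ay":0,"az":0,"jaw":-1}])

```text
time: 9.1
tool_pos: [463.5, -75.5, 200.5]
tcp_rot: [3.142, 0.002, -0.323]
contact_force: [1.0, 0.3, -0.1]
grip_width: 0.5
finger_force: 0.0
```

```bash
python3 - <<'E'
from h import *
o=bot.get_obs();p,d=bot.capture("wrist")
cv2.imwrite("pics/w2.png",p[:,:,::-1]);print(o["time"],o["tool_pos"],o["tcp_rot"],o["contact_force"])
np.savez("pics/w2.npz",p=p,d=d)
a=np.c_[np.radians(1),0]
R=Ro.from_euler("xyz",o["tcp_rot"]).as_matrix();print(R.T@(np.array([516,309,o["tool_pos"][2]])-o["tool_pos"])/200)
E
```

```text
9.1 [463.49306572 -75.50759101 200.49746367] [ 3.14152652e+00  1.81428431e-03 -3.23014320e-01] [ 1.01133825  0.34228121 -0.11612507]
[-3.61306617e-01 -1.90644535e+00  5.29426414e-04]
```

View pics/w2.png

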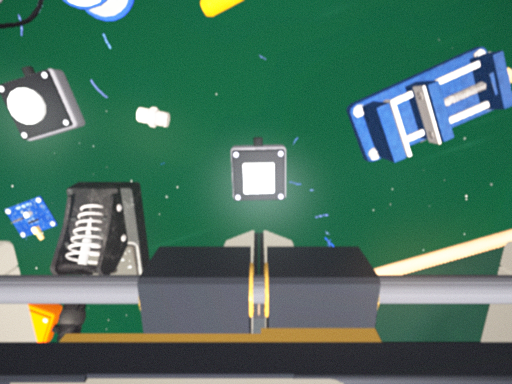

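The square key is back up and its box hasn't moved (centre at about (259,173)). I'm going high over the iron stand to the bar key.

Call:
send_rows(rows=[{"x":-0.04,"y":-0.2,"z":0,"ax":0,"ay":0,"az":0,"jaw":-1},{"x":-0.08,"y":-0.4,"z":0,"ax":0,"ay":0,"az":0,"jaw":-1},{"x":-0.12,"y":-0.6,"z":0,"ax":0,"ay":0,"az":0,"jaw":-1},{"x":-0.16,"y":-0.8,"z":0,"ax":0,"ay":0,"az":0,"jaw":-1},{"x":-0.18,"y":-0.95,"z":0,"ax":0,"ay":0,"az":0,"jaw":-1},{"x":-0.18,"y":-0.95,"z":0,"ax":0,"ay":0,"az":0,"jaw":-1},{"x":-0.18,"y":-0.95,"z":0,"ax":0,"ay":0,"az":0,"jaw":-1},{"x":-0.18,"y":-0.95,"z":0,"ax":0,"ay":0,"az":0,"jaw":-1},{"x":-0.18,"y":-0.95,"z":0,"ax":0,"ay":0,"az":0,"jaw":-1},{"x":-0.18,"y":-0.95,"z":0,"ax":0,"ay":0,"az":0,"jaw":-1}])

```text
time: 10.4
tool_pos: [490.7, 115.2, 198.9]
tcp_rot: [3.141, -0.0, -0.324]
contact_force: [-0.7, 0.1, 0.6]
grip_width: 0.3
finger_force: 0.0
```

Call:
send_rows(rows=[{"x":-0.04,"y":-0.2,"z":0,"ax":0,"ay":0,"az":0,"jaw":-1},{"x":-0.08,"y":-0.4,"z":0,"ax":0,"ay":0,"az":0,"jaw":-1},{"x":-0.12,"y":-0.6,"z":0,"ax":0,"ay":0,"az":-0.08,"jaw":-1},{"x":-0.16,"y":-0.8,"z":0,"ax":0,"ay":0,"az":-0.08,"jaw":-1},{"x":-0.18,"y":-0.95,"z":0,"ax":0,"ay":0,"az":-0.08,"jaw":-1},{"x":-0.18,"y":-0.95,"z":0.15,"ax":0,"ay":0,"az":-0.08,"jaw":-1},{"x":-0.18,"y":-0.95,"z":0.3,"ax":0,"ay":0,"az":-0.08,"jaw":-1},{"x":-0.18,"y":-0.95,"z":0.45,"ax":0,"ay":0,"az":-0.08,"jaw":-1},{"x":-0.18,"y":-0.95,"z":0.45,"ax":0,"ay":0,"az":-0.08,"jaw":-1},{"x":-0.18,"y":-0.95,"z":0.45,"ax":0,"ay":0,"az":-0.08,"jaw":-1}])

```text
time: 11.65
tool_pos: [517.7, 307.5, 110.1]
tcp_rot: [-3.141, -0.001, -0.24]
contact_force: [-0.1, -0.1, -0.1]
grip_width: 0.5
finger_force: 0.0
```

```bash
python3 - <<'E'
from h import *
o=bot.get_obs();p,d=bot.capture("wrist")
cv2.imwrite("pics/w3.png",p[:,:,::-1]);print(o["tool_pos"],o["tcp_rot"],o["contact_force"])
np.savez("pics/w3.npz",p=p,d=d)
R=Ro.from_euler("xyz",o["tcp_rot"]).as_matrix()
v,u=np.mgrid[:384,:512];X=np.dstack([(u-M["cx"])/f*d,(v-M["cy"])/f*d,d])@(R@T[:3,:3]).T+R@T[:3,3]+o["tool_pos"]
m=(abs(X[...,2]-43)<5)&(np.hypot(X[...,0]-516,X[...,1]-309)<45)&(d>0)&(v<235)
k,l,s,ce=cv2.connectedComponentsWithStats(m.astype(np.uint8));i=1+np.argmax(s[1:,4])
print(s[i],ce[i],X[l==i].mean(0),cv2.minAreaRect(X[l==i][:,:2].astype(np.float32)))
E
```

```text
[517.65471387 307.47232239 110.05189569] [-3.14062989e+00 -1.33784688e-03 -2.39564732e-01] [-0.14564648 -0.13455528 -0.06711836]
[ 228  201   60   21 1248] [257.56810897 210.96714744] [514.9402668  308.16753387  44.02871254] ((514.458251953125, 308.3760986328125), (45.68924331665039, 16.228134155273438), 76.20286560058594)
```

View pics/w3.png

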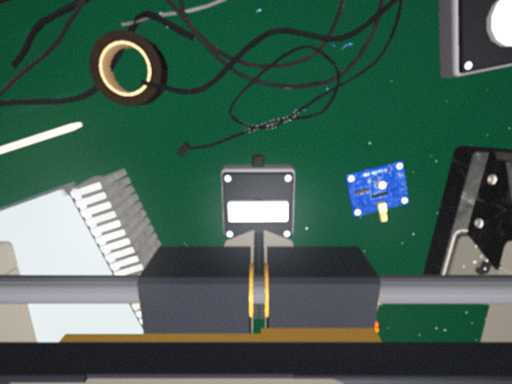

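The wrist view shows the bar cap at about (258,211), measuring 45.7x16.2 mm at z 44, centre (515,308.3). I'll check the height of the neighbouring iron stand before lowering the gripper body.

```bash
python3 - <<'E'
import numpy as np
from plant import bot
d=np.load("pics/top.npz")["d"];m=bot.camera_model("top");f=192/np.tan(np.radians(m["vertical_fov"]/2))
v,u=np.mgrid[:384,:512];X=(np.dstack([(u-m["cx"])/f*d,(v-m["cy"])/f*d,d])-m["t"])@m["R"]
for n,a in dict(pad=X[185:310,95:170],stand=X[225:310,160:215]).items():
    a=a[a[...,2]<300];i=a[:,2].argmax();print(n,a[i]);b=a[a[:,2]>60];print(b.min(0) if len(b) else "",b.max(0) if len(b) else "")
E
```

```text
pad [303.57945805 162.99239342 190.92894388]
[298.42033354 155.38737782 149.35711399] [333.58193189 166.42255785 190.92894388]
stand [303.57945805 162.99239342 190.92894388]
[298.42033354  85.84293825  60.01369444] [488.8607219  166.42255785 190.92894388]
```

The stand ends at y≈166, clear of the gripper body (y>210). Pressing the bar now.

Call:
send_rows(rows=[{"x":-0.014,"y":0,"z":0.12,"ax":0,"ay":0,"az":0,"jaw":-1},{"x":-0.014,"y":0,"z":0.24,"ax":0,"ay":0,"az":0,"jaw":-1},{"x":-0.014,"y":0,"z":0.3,"ax":0,"ay":0,"az":0,"jaw":-1},{"x":-0.014,"y":0,"z":0.325,"ax":0,"ay":0,"az":0,"jaw":-1},{"x":-0.014,"y":0,"z":0.335,"ax":0,"ay":0,"az":0,"jaw":-1},{"x":-0.014,"y":0,"z":0.345,"ax":0,"ay":0,"az":0,"jaw":-1},{"x":-0.014,"y":0,"z":0.355,"ax":0,"ay":0,"az":0,"jaw":-1},{"x":-0.014,"y":0,"z":0.36,"ax":0,"ay":0,"az":0,"jaw":-1},{"x":-0.014,"y":0,"z":0.36,"ax":0,"ay":0,"az":0,"jaw":-1},{"x":-0.014,"y":0,"z":0.36,"ax":0,"ay":0,"az":0,"jaw":-1}])

```text
time: 12.95
tool_pos: [514.6, 308.1, 37.2]
tcp_rot: [-3.141, -0.001, -0.239]
contact_force: [0.1, -0.2, 4.3]
grip_width: 0.2
finger_force: 1.9
```

The force is 4.3 N at z 37.2, about 6 mm of travel, which is past half way and not bottomed out. Letting it up and withdrawing.

Call:
send_rows(rows=[{"x":0,"y":0,"z":0,"ax":0,"ay":0,"az":0,"jaw":-1},{"x":0,"y":0,"z":0,"ax":0,"ay":0,"az":0,"jaw":-1},{"x":0,"y":0,"z":-0.02,"ax":0,"ay":0,"az":0,"jaw":-1},{"x":0,"y":0,"z":-0.06,"ax":0,"ay":0,"az":0,"jaw":-1},{"x":0,"y":0,"z":-0.2,"ax":0,"ay":0,"az":0,"jaw":-1},{"x":0,"y":0,"z":-0.45,"ax":0,"ay":0,"az":0,"jaw":-1},{"x":0,"y":0,"z":-0.7,"ax":0,"ay":0,"az":0,"jaw":-1},{"x":0,"y":0,"z":-0.8,"ax":0,"ay":0,"az":0,"jaw":-1},{"x":0,"y":0,"z":-0.8,"ax":0,"ay":0,"az":0,"jaw":-1},{"x":0,"y":0,"z":-0.8,"ax":0,"ay":0,"az":0,"jaw":-1}])

```text
time: 14.2
tool_pos: [513.2, 307.6, 195.3]
tcp_rot: [3.14, 0.003, -0.239]
contact_force: [-0.1, 0.2, -0.2]
grip_width: 0.6
finger_force: 0.0
```

```bash
python3 - <<'E'
from h import *
o=bot.get_obs();p,d=bot.capture("wrist");print(o["time"],o["tool_pos"],o["contact_force"],o["dq"].max())
R=Ro.from_euler("xyz",o["tcp_rot"]).as_matrix()
v,u=np.mgrid[:384,:512];X=np.dstack([(u-M["cx"])/f*d,(v-M["cy"])/f*d,d])@(R@T[:3,:3]).T+R@T[:3,3]+o["tool_pos"]
m=(abs(X[...,2]-43)<5)&(np.hypot(X[...,0]-516,X[...,1]-309)<45)&(d>0)&(v<235)
print(X[m].mean(0),cv2.minAreaRect(X[m][:,:2].astype(np.float32)))
E
```

```text
14.2 [513.21157134 307.55466585 195.33956451] [-0.11550129  0.23007527 -0.16066878] 0.013253468901509205
[514.28644925 307.89132104  44.12566525] ((514.0845947265625, 308.19708251953125), (45.937992095947266, 16.01740264892578), 76.38920593261719)
```

The bar key is back up at z 44, its box hasn't moved, and the arm is clear.

```bash
python3 -c "
from plant import bot
print(bot.close_job())"
```

```text
the job is handed in; nothing more can be done
None
```

I pressed the square key about 4 mm (2.9 N), held it for over 2 s and let it up, then pressed the bar key about 6 mm (4.3 N) and let it up; the job is handed in with the arm withdrawn, both boxes unmoved and the round key untouched.

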